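# Release the table brake and hold the index plunger out

### The job

Free the index table so that a colleague can turn the throttle body bolted to it: first turn the black brake knob clockwise (seen from above), from the red dot past its click all the way to the green dot, and leave it there. Only then take the red plunger handle, pull the sprung index pin straight back to its stop so that the pin is clear of its seat hole, and finish while still holding it there in the gripper. Leave the socket, jar, wrench and can where they are.

Things in the scene. Friction and masses are not known exactly. Their poses are not given: they have to be found in the camera images.
- fixture: Fixed fixture; origin on the bench under the round table's centre, z up. Blue base plate 200 (x) x 320 mm (y -140 to +180), 16 mm high. Round steel table, radius 85, top at 60 mm, with throttle body (to 120 mm high, within 50 mm of the axis) and 3 bored lugs (to 94 mm). Grey plunger housing at y -98 to -128 mm, 36 mm wide, 93 mm high; the plunger pulls out along -y. Brake post on the +y side.
- plunger (a joint): Travel of the sprung index plunger, m: 0 = pin seated in its hole, grows as it is pulled back along the fixture's -y axis to a hard stop at 0.018 (fully back). The spring pulls it in with 8 N at 0, 14 N at the stop; let go, it snaps back in. The pin sits 12 mm deep, so it clears the hole's mouth at 0.012.
- plunger_grip (a point): Middle of the neck of the red plunger handle, on the plunger's axis, 77 mm above the bench; moves with the plunger. Axes as the fixture's (pull along -y). The neck is a round bar along y, 18 mm in diameter, 36 mm long (18 mm either side of this point), between the housing and an end flange 35 mm in diameter, 8 mm thick. Free on both sides; 52 mm clear below the neck.
- plunger_tip (a point): Tip of the brass index pin (9 mm in diameter), on the plunger's axis; moves with the plunger.
- seat_mouth (a point): Centre of the mouth of the seat hole, on the outer face of the lug, in line with the plunger; fixed. The fixture's +y axis points into the hole.
- brake_post: Fixed round brake post on the base plate, 50 mm tall, radius 37 mm at its top; origin under its centre on the plate's top, z up. Its turn on the plate varies. On its top rim a red dot towards its -x and a green dot 1.25 rad clockwise of it.
- brake_knob (a joint): Angle of the brake knob, rad: 0 = braked (white mark at the red dot), grows clockwise seen from above to a stop at 1.25 = released (mark at the green dot). It starts at 0. A sprung detent opposes the turn with up to about 0.2 N m until half way (0.62), then the knob clicks over and is driven on to 1.25; let go before half way it springs back to 0.
- knob_grip (a point): On the knob's vertical axis, 100 mm above the bench, at the height to grip; turns with the knob. The black knob is an upright bar along this point's x axis, 48 mm long, 14 mm thick (along y), from 26 mm below to 13 mm above this point, on a disc 50 mm in diameter. The white mark is on top of the bar, on its -x half.
- socket: Bystander: upright steel deep socket, 30 mm in diameter, 50 mm tall, loose on the bench; origin at the centre of its underside.
- jar: Bystander: small white plastic jar with blue cap, 52 mm in diameter, 70 mm tall, loose on the bench; origin at the centre of its underside.
- wrench: Bystander: flat steel wrench 170 mm long (along its x axis), 38 mm wide at the jaw, 8 mm thick, loose on the bench; origin at the middle of its underside.
- can: Bystander: red and aluminium spray can, 62 mm in diameter, 140 mm tall, loose on the bench; origin at the centre of its underside.

How it is judged:
By the outcome, as a careful person would: the job done as asked, in the order asked, and still so for the second after the job is handed in, while the arm keeps its last pose, push and grip.
It also fails if it takes over 38 s, if anything falls off the work surface, if the arm or the gripper's body presses on something with over 40 N, if the wrist force passes 120 N, or if a joint passes its speed limit or range.

### The arm

A 6-joint arm with a two-finger parallel gripper is mounted at the origin on the work surface. World frame = base frame: x ahead of the robot, y to its left, z up, the work surface at z = 0. Lengths are in mm, angles in degrees, forces in N, time in s.
With the tool pointing down it reaches from about 250 to 775 mm from the base axis. Payload 4 kg.
Tool frame: the origin (TCP) lies where the fingers leave the gripper's body, on its centre line; the fingertips stand 73 mm ahead of it and the grasp point (between the pads) lies 54 mm ahead of it; z points along the fingers, y is the line along which they close (so a half turn about z gives the same grasp; the last joint's range is limited). The gripper opens to 85 mm and grips with 20 to 120 N. Pads are 22 mm wide; open, the fingers measure 114 mm over their backs; the gripper's body (76 mm by 85 mm) begins 54 mm behind the grasp point. The pads swing forward as they close: fully open they stand 13 mm farther back than shut.
Start: joints at [-77.527, 4.996, 78.535, -0, 96.463, -5.907], TCP at [173.425, -521.952, 303.941] pointing down, gripper open.
Joint ranges: [-177.83, 177.83], [-43.37, 116.18], [15.69, 146.23], [-61.86, 241.86], [9.47, 152.12], [-147.06, 147.06]. Speed limits (degrees/s): [159.86, 159.86, 180, 180, 180, 180].

### API

Orientations are given as a 3x3 rotation matrix whose columns are the frame's x, y, z axes.
In Python, from rig import arm gives the robot as it stands.
- The arm moves only by the tool creep_tool, called after "Call:" in YAML: its name, and indented under it one key for each argument. Schema: {"type":"object","properties":{"plan":{"type":"string"},"force":{"type":"number"},"only":{"type":"string"},"quiet":{"type":"boolean"},"lines":{"type":"string"}},"required":["plan"],"additionalProperties":false}. plan is a string of 1 to 10 rows, parted by a bar, with the numbers parted by commas; each row has 5 numbers: the opening from 0.0 (shut) to 1.0 (fully open), then dx, dy, dz in shares of the most that a row can go, 1 being 62.5 mm, then a turn about the tool's z in fractions of the full range, 1 being 90 degrees; each row shifts and turns the commanded pose from where the row before left it, along the tool's axes as they then stand; what a row does not reach is not made up. A row lasts 1/8 s, in which the tool goes at most 62.5 mm and 10.7 degrees, less where a joint would pass 70% of its speed; a pose out of reach is approached as far as the arm can. The fingers move at their own pace and stop on an object; force is the grip in N (left out, the last holds). Time passes only in rows, so rows that do not move let the fingers close. The tool returns the time, the measured TCP pose, the force, the opening and the grip force at its end. only (a regular expression) keeps the lines of the reply that match it, lines (a string "A,B") keeps lines A to B, and quiet returns only ok. A shift or turn number past 1, either way, is cut back to 1. Input that does not fit is refused with a message, and nothing moves.
- arm.read_state(): the state, without advancing time (a new reading comes with each control period).
- arm.read_camera(name): name is "scene" or "top" or "wrist"; returns a dict with "image" (480x640x3 uint8, red, green, blue), "fx", "fy", "cx", "cy" (pixels), "eye" and "orientation" of the camera in the world. Camera axes: x right, y down, z forward; pixel columns grow to the right and rows downward; lengths in mm; the calibration is good to about 2 mm. A picture is of the moment at which its call begins. There is no depth.
- arm.hand_in(): hands the job in; it is judged then, once.
The state is a dict: "clock": time; "qpos": joint angles; "qvel": joint speeds; "effort": joint torques, N m; "tool_pos": TCP position; "orientation": TCP orientation; "contact_force": force on the tool from outside, world axes, zero at the start; "ft_torque": the same for the moment, N m; "gripper_width": opening from 0.0 (shut) to 1.0 (fully open); "grip_force": force on a finger pad.
Only numpy, scipy, OpenCV 4.12 (cv2) and the standard library are available. Lean on these libraries where they do the work, as an engineer would, in place of code of your own. Each camera call takes 0.05 s, during which the arm holds its last target. There are 200 camera calls.

## Working session

There is one attempt and no reset: what is moved stays moved. The work goes in short steps, Python scripts to look and compute and a tool call to move; the robot and the scene stay as the last step left them, time stands still between calls to the robot, and variables do not carry over. Pictures are saved under pics/ and viewed, at most 10 in all, crops included, and the job is handed in when it is done.

```bash
ls; mkdir -p pics
```

Create h.py:
```python
import numpy as np, cv2
from rig import arm
def shot(n,f):
    c=arm.read_camera(n); cv2.imwrite('pics/'+f,cv2.cvtColor(c['image'],cv2.COLOR_RGB2BGR)); return c
def ray(c,u,v):
    d=np.array([(u-c['cx'])/c['fx'],(v-c['cy'])/c['fy'],1.]); return np.array(c['eye'],float),np.array(c['orientation'])@d
def onz(c,u,v,z):
    e,d=ray(c,u,v); return e+d*(z-e[2])/d[2]
def tri(*obs): # (c,u,v)
    A=np.zeros((3,3));b=np.zeros(3);L=[]
    for c,u,v in obs:
        e,d=ray(c,u,v);d/=np.linalg.norm(d);P=np.eye(3)-np.outer(d,d);A+=P;b+=P@e;L.append((P,e))
    x=np.linalg.solve(A,b); return x,[round(float(np.linalg.norm(P@(x-e))),1) for P,e in L]
def proj(c,p):
    q=np.array(c['orientation']).T@(np.array(p,float)-c['eye']); return c['fx']*q[0]/q[2]+c['cx'],c['fy']*q[1]/q[2]+c['cy']
```

Run:
```python
from h import *
import pickle
cs={n:shot(n,n+'0.png') for n in('scene','top','wrist')}
pickle.dump(cs,open('c0.pkl','wb'))
for n,c in cs.items(): print(n,c['fx'],c['cx'],c['cy'],np.round(c['eye']),np.round(c['orientation'],2).tolist())
s=arm.read_state();print(s['clock'],s['tool_pos'],s['orientation'])
```

```text
pics
rig.py
scene 441.74692728199165 318.76953486399293 240.84950432091296 [786. 400. 537.] [[-0.87, 0.33, -0.37], [0.5, 0.6, -0.63], [0.01, -0.73, -0.68]]
top 504.82803680039007 321.641274518273 239.13426415307472 [480.  14. 929.] [[-0.03, -1.0, 0.09], [-1.0, 0.03, -0.01], [0.01, -0.09, -1.0]]
wrist 400.74791154904614 317.319719026026 238.84882909999837 [ 253. -496.  374.] [[0.32, -0.9, -0.31], [-0.95, -0.3, -0.1], [-0.0, 0.32, -0.95]]
0.15 [ 173.35859626 -521.68634417  302.98374992] [[ 9.48984519e-01  3.15322417e-01 -3.94819632e-04]
 [ 3.15322620e-01 -9.48982974e-01  1.72072065e-03]
 [ 1.67904686e-04 -1.75743282e-03 -9.99998442e-01]]
```

View pics/top0.png

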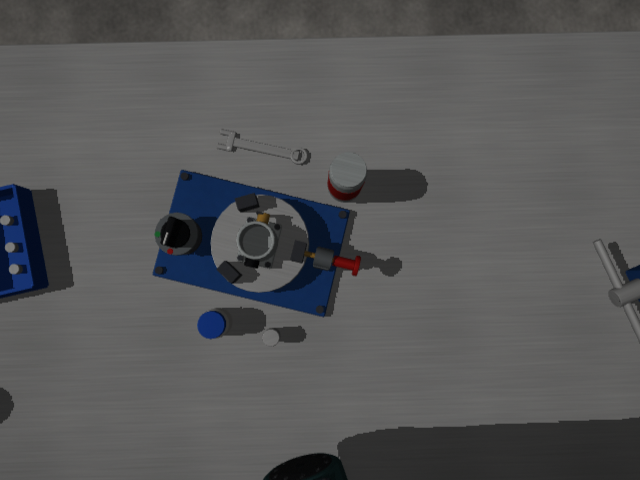

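View pics/scene0.png

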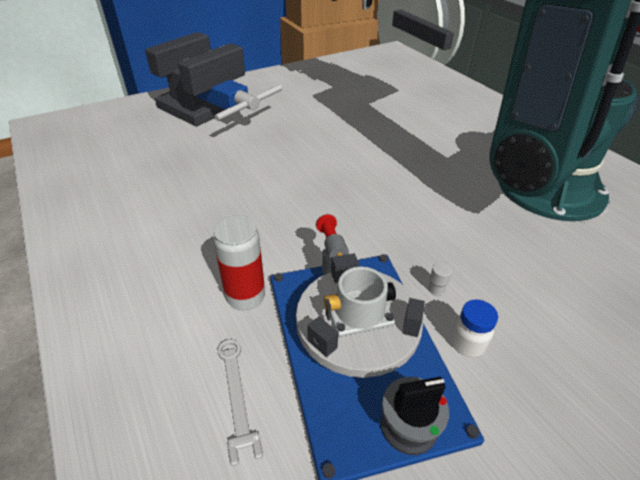

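Top view: fixture plate corners are at about (182,170), (355,211), (325,316), (153,276). The knob is near (174,233) with the red dot at (170,251), the plunger handle is near (346,265), and the can is at (347,178). Scene view: the knob is at (420,400) and the plunger flange at (327,224). Next I'll enlarge the details.

Run:
```python
from h import *
import pickle
cs=pickle.load(open('c0.pkl','rb'))
def crop(n,u,v,w,h,k): 
    im=cs[n]['image'][v:v+h,u:u+w,::-1]; return cv2.resize(cv2.convertScaleAbs(im,alpha=1.6),None,fx=k,fy=k,interpolation=cv2.INTER_CUBIC)
a=np.hstack([crop('top',145,200,66,50,6),crop('top',300,235,66,50,6)])
b=np.hstack([crop('scene',375,370,80,60,5)[:, :396],crop('scene',300,205,80,60,5)[:, :396]])
cv2.imwrite('pics/crop0.png',np.vstack([a,b]))
t=cs['top'];s=cs['scene']
import scipy.optimize as so
def mask(im,ch):
    im=im.astype(int);r,g,b=im[...,0],im[...,1],im[...,2]
    return (b>r+40)&(b>g+25) if ch=='b' else (r>g+60)&(r>b+60)
pl=np.array([onz(t,u,v,16)[:2] for u,v in [(182,170),(355,211),(325,316),(153,276)]])
F=np.array([(100,180),(100,-140),(-100,-140),(-100,180)],float)
def res(p):
    c,s_=np.cos(p[2]),np.sin(p[2]);return ((F@np.array([[c,s_],[-s_,c]])+p[:2])-pl).ravel()
r=so.least_squares(res,[500,100,0.0]);print('fixture',r.x[:2],np.degrees(r.x[2]),np.round(r.fun,1))
for n in('top','scene'):
    m=mask(cs[n]['image'],'r').astype(np.uint8);k,l,st,ce=cv2.connectedComponentsWithStats(m)
    for i in range(1,k):
        if st[i][4]>6:print(n,'red',st[i],np.round(ce[i],1))
    im=cs[n]['image'].astype(int);m=((im[...,1]>im[...,0]+35)&(im[...,1]>im[...,2]+20)).astype(np.uint8);k,l,st,ce=cv2.connectedComponentsWithStats(m)
    for i in range(1,k):
        if 4<st[i][4]<300:print(n,'green',st[i],np.round(ce[i],1))
```

```text
fixture [551.4336133  104.92070541] -15.298224913680993 [ 1.4 -1.1  1.2  4.8 -3.4 -2.7  0.8 -1.1]
top red [329 181   3   8  13] [329.5 184.8]
top red [167 249   6   5  24] [169.7 250.9]
top red [334 257  26  18 241] [348.  263.9]
top green [155 232   5   5  22] [157.1 233.9]
scene red [316 214  21  22 336] [326.7 224.1]
scene red [ 218  253   46   47 1357] [242.6 279.5]
scene red [439 396   8   9  47] [442.4 400.7]
scene green [430 425   9  10  75] [434.  429.8]
```

View pics/crop0.png

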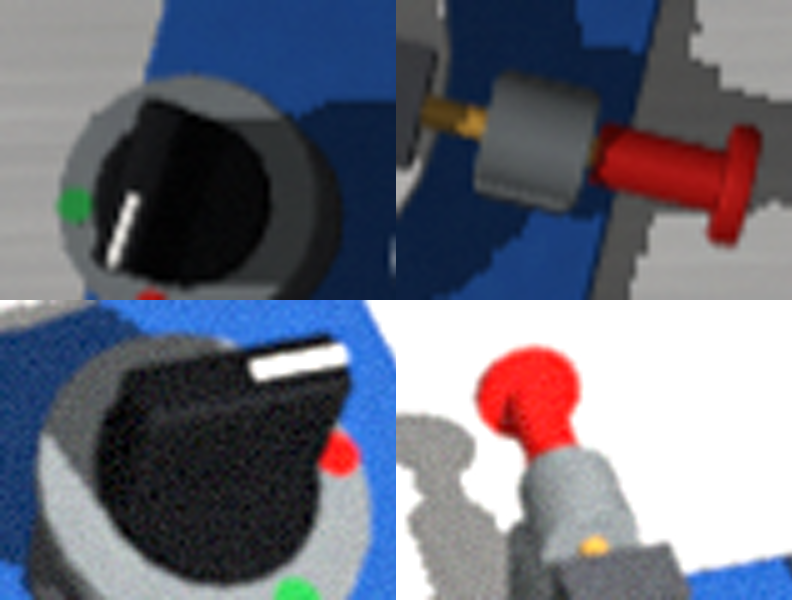

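Top view: the white mark runs from (167.2,232.7) to (163.5,244.5), with the red dot at (169.7,250.9) and the green dot at (157,234). The plunger flange is at about (356.3,265.8). Scene view: the mark runs from (425.4,384) to (444.4,381) and the flange centre is at (326.6,223.4).

Run:
```python
from h import *
import pickle
cs=pickle.load(open('c0.pkl','rb'));t=cs['top'];s=cs['scene']
P={}
for n,a,b in [('mark_in',(167.2,232.7),(425.4,384)),('mark_out',(163.5,244.5),(444.4,381)),('red',(169.7,250.9),(442.4,400.7)),('green',(157.1,233.9),(434,429.8)),('flange',(356.3,265.8),(326.6,223.4))]:
    x,e=tri((t,*a),(s,*b));P[n]=x;print(n,np.round(x,1),e)
d=P['mark_in']-P['mark_out'];print('bar ax ang',np.degrees(np.arctan2(d[1],d[0])),np.linalg.norm(d))
# post centre from dots: chord, equal radius R, 1.25 rad
r,g=P['red'][:2],P['green'][:2];c=g-r;L=np.linalg.norm(c);R=L/2/np.sin(.625);n=np.array([-c[1],c[0]])/L
for sg in(1,-1):print('post',(r+g)/2+sg*n*R*np.cos(.625),R)
m=P['mark_out'][:2];print('bar centre from mark out', m+24*d[:2]/np.linalg.norm(d[:2]))
th=np.radians(-15.3);f=np.array([551.4,104.9]);Rm=np.array([[np.cos(th),-np.sin(th)],[np.sin(th),np.cos(th)]])
print('flange in fixture',Rm.T@(P['flange'][:2]-f)); 
for nm in('red','green','mark_out'):print(nm,Rm.T@(P[nm][:2]-f))
# neck edges top
for u,v in[(335.7,260.8),(353.2,265)]: p=onz(t,u,v,77);print('neck',np.round(p,1),Rm.T@(p[:2]-f))
p=onz(t,258,243,60);print('table',p)
w=cs['wrist'];print('wrist proj',proj(w,[500,0,77]))
st=arm.read_state();R=np.array(st['orientation']);print('cam in tool',R.T@(np.array(w['eye'])-st['tool_pos']),np.round(R.T@np.array(w['orientation']),3).tolist())
```

```text
mark_in [568.1 252.8 112.8] [0.8, 0.8]
mark_out [548.7 259.4 112.5] [1.5, 1.5]
red [541.5 262.2  67.3] [1.2, 1.2]
green [571.4 283.3  67.4] [0.9, 0.9]
flange [506.6 -54.5  77.2] [1.3, 1.3]
bar ax ang -18.81549535760587 20.514437432107503
post [541.8748948  293.45217004] 31.27982878322952
post [571.09291187 251.97683862] 31.27982878322952
bar centre from mark out [571.43617119 251.63178585]
flange in fixture [  -1.1025295  -165.57255135]
red [-51.02835566 149.0935857 ]
green [-27.72766115 177.32287461]
mark_out [-43.34736434 148.28988164]
neck [517.2 -20.8  77. ] [   0.13293363 -130.27380447]
neck [509.2 -50.1  77. ] [   0.23958558 -160.64941424]
table [552.32346462 111.59325395  60.        ]
wrist proj (np.float64(-693.5441724927771), np.float64(-961.2554681787518))
cam in tool [ 84.11524042   0.43765582 -70.74219615] [[0.0, -0.947, -0.323], [1.0, 0.0, 0.001], [-0.0, -0.323, 0.947]]
```

Heights check out: mark 112.6 (text 113), dots 67 (66), flange centre 77 (77). The knob axis is at about (571.3,251.8) with the bar along -19°, and the plunger grip point is at about (513,-33.5). I'll move over the knob first and turn once there, so joint 6 stays in range.

Careful with the scale: shifts go in shares of 62.5 mm and turns go in shares of 90 degrees. That gives: 38.8 mm is 0.6208, -38 mm is -0.608.

Call:
creep_tool:
  plan: "1,0.6208,-0.608,0,0 | 1,0.6208,-0.608,0,0 | 1,0.6208,-0.608,0,0 | 1,0.6208,-0.608,0,0 | 1,0.6208,-0.608,0,0 | 1,0.6208,-0.608,0,0 | 1,0.6208,-0.608,0,0 | 1,0.6208,-0.608,0,0 | 1,0.6208,-0.608,0,0 | 1,0.6208,-0.608,0,0"
  force: 60

```text
clock: 1.4
tool_pos: [422.2, -37.2, 303.8]
orientation: [[0.949, 0.315, 0.0], [0.315, -0.949, -0.0], [0.0, 0.0, -1.0]]
contact_force: [0.9, 0.2, 0.2]
gripper_width: 1.004
grip_force: 0.0
```

Call:
creep_tool:
  plan: "1,0.6208,-0.608,0,0 | 1,0.6208,-0.608,0,0 | 1,0.6208,-0.608,0,0 | 1,0.6208,-0.608,0,0 | 1,0.6208,-0.608,0,0 | 1,0.6208,-0.608,0,0 | 1,0,0,0,-0.1133 | 1,0,0,0,-0.1133 | 1,0,0,0,-0.1133 | 1,0,0,0,-0.1133"

```text
clock: 2.65
tool_pos: [570.7, 250.8, 303.1]
orientation: [[0.507, 0.862, -0.001], [0.862, -0.507, -0.001], [-0.001, -0.001, -1.0]]
contact_force: [0.8, -0.8, 0.2]
gripper_width: 1.002
grip_force: 0.0
```

Call:
creep_tool:
  plan: "0.6,0,0,0,-0.1133 | 0.6,0,0,0,-0.1133 | 0.6,0,0,0,-0.1133 | 0.6,0,0,0,-0.1133 | 0.6,0,0,0,-0.1133 | 0.6,0,0,0,-0.1133 | 0.6,0,0,0,-0.1133 | 0.6,0,0,0,-0.1133 | 0.6,0,0,0,-0.1133 | 0.6,0,0,0,-0.1111"

```text
clock: 3.9
tool_pos: [570.7, 250.8, 303.2]
orientation: [[-0.947, 0.32, -0.001], [0.32, 0.947, -0.0], [0.001, -0.001, -1.0]]
contact_force: [0.1, 0.1, -0.5]
gripper_width: 0.602
grip_force: 0.0
```

Call:
creep_tool:
  plan: "0.6,0,0,0,0 | 0.6,0,0,0,0 | 0.6,0,0,0,0"

```text
clock: 4.28
tool_pos: [570.8, 250.8, 303.7]
orientation: [[-0.945, 0.327, -0.0], [0.327, 0.945, -0.0], [0.0, -0.0, -1.0]]
contact_force: [0.4, -0.9, 0.4]
gripper_width: 0.597
grip_force: 0.0
```

Run:
```python
from h import *
import pickle
w=shot('wrist','w1.png');t=arm.read_camera('top');pickle.dump(dict(wrist=w,top=t),open('c1.pkl','wb'))
s=arm.read_state();R=np.array(s['orientation']);print(s['clock'],s['tool_pos'],'psi',np.degrees(np.arctan2(R[1,1],R[0,1])),s['contact_force'],s['qpos'])
print(proj(w,[568.1,252.8,112.8]),proj(w,[548.7,259.4,112.5]))
```

```text
4.375 [570.83483181 250.76243991 303.85207666] psi 70.93389147471255 [-0.14348302  0.65001809 -0.65604991] [ 1.85096147e+01  1.44521646e+01  6.76805320e+01 -6.60284149e-03
  9.78726166e+01 -5.24251809e+01]
(np.float64(318.73484330233885), np.float64(224.2676397727465)) (np.float64(318.61604114858295), np.float64(194.6554171044685))
```

View pics/w1.png

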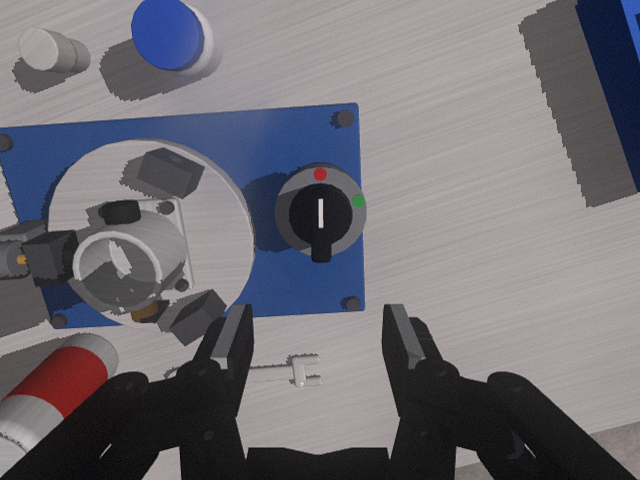

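Wrist view: the mark is vertical at column 320.5 (rows 199–228), so the bar is aligned with the fingers and about 2 mm off along tool y and along the bar. Red dot (320,174), green (359,202). I'll correct, descend and grip.

Scaled: 40 mm is 0.64, -1.5 mm is -0.024.

Call:
creep_tool:
  plan: "0.6,-0.024,0.032,0.64,0 | 0.6,0,0,0.64,0 | 0.6,0,0,0.56,0 | 0.6,0,0,0.32,0 | 0.6,0,0,0.224,0 | 0.6,0,0,0,0 | 0.6,0,0,0,0"
  force: 50

```text
clock: 5.25
tool_pos: [573.7, 252.4, 156.6]
orientation: [[-0.945, 0.326, 0.003], [0.326, 0.945, 0.001], [-0.002, 0.002, -1.0]]
contact_force: [0.8, -0.6, 0.0]
gripper_width: 0.599
grip_force: 0.0
```

Call:
creep_tool:
  plan: "0,0,0,0,0 | 0,0,0,0,0 | 0,0,0,0,0 | 0,0,0,0,0 | 0,0,0,0,0 | 0,0,0,0,0 | 0,0,0,0,0"
  force: 50

```text
clock: 6.12
tool_pos: [573.3, 252.2, 155.9]
orientation: [[-0.945, 0.326, 0.002], [0.326, 0.945, 0.0], [-0.001, 0.001, -1.0]]
contact_force: [-0.4, -0.8, 6.4]
gripper_width: 0.157
grip_force: 50.1
```

Scaled: 8 degrees / 90 = 0.0889.

Call:
creep_tool:
  plan: "0,0,0,0,0.0889 | 0,0,0,0,0.0889 | 0,0,0,0,0.0889 | 0,0,0,0,0.0889 | 0,0,0,0,0.0889 | 0,0,0,0,0.0889 | 0,0,0,0,0.0889 | 0,0,0,0,0.0889 | 0,0,0,0,0.0889 | 0,0,0,0,0"
  force: 50

```text
clock: 7.38
tool_pos: [572.1, 251.4, 155.9]
orientation: [[0.017, 1.0, -0.002], [1.0, -0.017, -0.003], [-0.003, -0.002, -1.0]]
contact_force: [-4.9, -3.0, 8.4]
gripper_width: 0.154
grip_force: 52.1
```

Run:
```python
from h import *
s=arm.read_state();print(s['ft_torque'],s['contact_force'],s['gripper_width']);c=shot('scene','s2.png');w=shot('wrist','w2.png')
a=cv2.imread('pics/s2.png')[330:480,320:520];b=cv2.imread('pics/w2.png')
cv2.imwrite('pics/c2.png',np.hstack([cv2.resize(a,(400,300)),cv2.resize(b,(400,300))]))
```

```text
[-0.74860611  0.65967012  0.70005762] [-4.8976905  -2.97845695  8.3743449 ] 0.15376431851508385
```

View pics/c2.png

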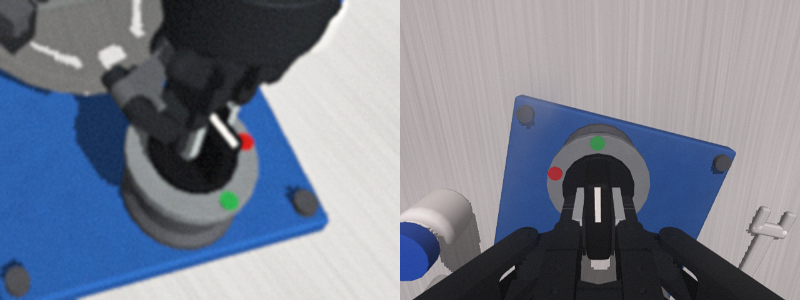

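The wrist view shows the mark at column 597 (right half of the picture), pointing at the green dot (598,144). I'll release, rise and verify.

Scaled: -50 mm is -0.8, -25 mm is -0.4.

Call:
creep_tool:
  plan: "0.5,0,0,0,0 | 0.5,0,0,0,0 | 0.5,0,0,0,0 | 0.5,0,0,-0.4,0 | 0.5,0,0,-0.8,0 | 0.5,0,0,-0.8,0 | 0.5,0,0,-0.4,0 | 0.5,0,0,0,0"
  force: 60

```text
clock: 8.48
tool_pos: [573.8, 252.5, 307.9]
orientation: [[0.018, 1.0, 0.006], [1.0, -0.018, 0.002], [0.002, 0.006, -1.0]]
contact_force: [-0.5, 0.1, 0.2]
gripper_width: 0.503
grip_force: 0.0
```

Run:
```python
from h import *
import pickle
w=shot('wrist','w3.png');s=arm.read_state();R=np.array(s['orientation']);print(s['clock'],s['tool_pos'],'psi',np.degrees(np.arctan2(R[1,1],R[0,1])),s['contact_force'])
cv2.imwrite('pics/c3.png',cv2.imread('pics/w3.png')[100:400,120:520])
```

```text
8.525 [573.13616274 252.28617827 305.20720559] psi -1.0195655797124996 [ 0.37617694 -0.6348873   0.4998803 ]
```

View pics/c3.png

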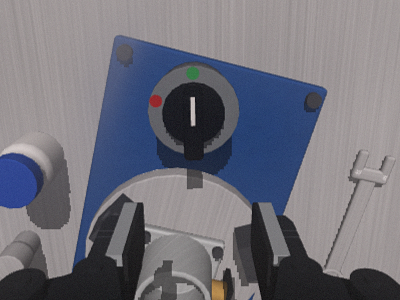

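The crop shows the mark (193,97–125) vertical under the green dot (193,73), so the knob is released and has stayed there. On to the plunger.

Scaled: -47.8 mm is -0.7648, -9.2 mm is -0.1472, 7.2 degrees / 90 = 0.08.

Call:
creep_tool:
  plan: "0.6,-0.7648,-0.1472,0,0 | 0.6,-0.7648,-0.1472,0,0 | 0.6,-0.7648,-0.1472,0,0 | 0.6,-0.7648,-0.1472,0,0 | 0.6,-0.7648,-0.1472,0,0 | 0.6,-0.7648,-0.1472,0,0 | 0.6,0,0,0.32,0.08 | 0.6,0,0,0.32,0.0789 | 0.6,0,0,0,0 | 0.6,0,0,0,0"
  force: 60

```text
clock: 9.78
tool_pos: [512.5, -33.4, 264.2]
orientation: [[0.262, 0.965, -0.002], [0.965, -0.262, 0.0], [-0.0, -0.002, -1.0]]
contact_force: [0.5, -0.3, 0.1]
gripper_width: 0.598
grip_force: 0.0
```

Run:
```python
from h import *
import pickle
w=shot('wrist','w4.png');pickle.dump(w,open('w4.pkl','wb'));s=arm.read_state();R=np.array(s['orientation']);print(s['clock'],s['tool_pos'],'psi',np.degrees(np.arctan2(R[1,1],R[0,1])),s['contact_force'])
cv2.imwrite('pics/c4.png',cv2.resize(cv2.imread('pics/w4.png')[60:360,120:520],None,fx=2,fy=2))
for p in([513,-33.5,77],[506.6,-54.5,77]):print(proj(w,p))
```

```text
9.825 [512.74920748 -33.4236202  264.93366211] psi -15.221010298021396 [0.636711   0.68620206 0.94053798]
(np.float64(316.7711708929982), np.float64(231.89682910928602))
(np.float64(315.811793420985), np.float64(261.98928318672597))
```

View pics/c4.png

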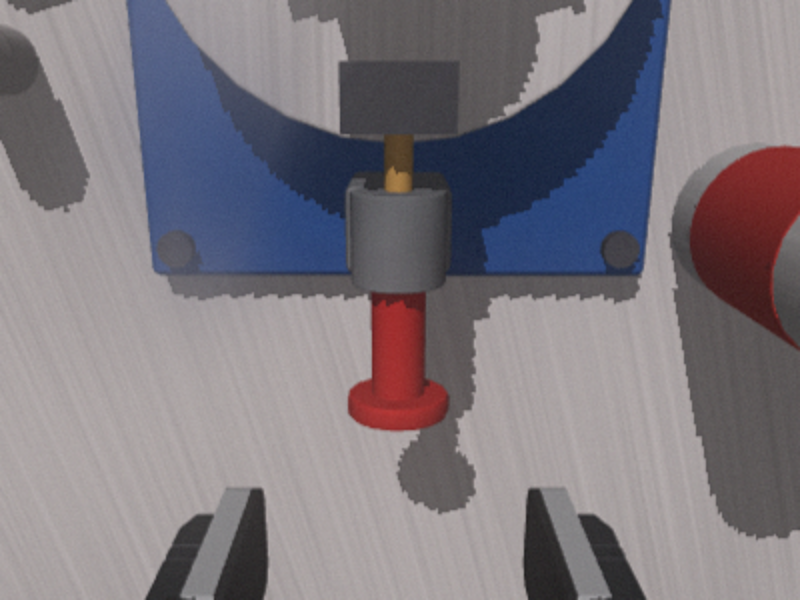

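The wrist view puts the neck axis at column 319 with its middle at row 231 and the flange at row 262 (predicted 316 / 232 / 262). That matches except for about 1 mm sideways, and the neck is vertical, so it is aligned. Next I descend and grip.

Scaled: 40 mm is 0.64, 30 mm is 0.48.

Call:
creep_tool:
  plan: "0.6,-0.016,0.0192,0.64,0 | 0.6,0,0,0.64,0 | 0.6,0,0,0.48,0 | 0.6,0,0,0.224,0 | 0.6,0,0,0.144,0 | 0.6,0,0,0,0 | 0.6,0,0,0,0"
  force: 80

```text
clock: 10.7
tool_pos: [514.4, -35.0, 133.3]
orientation: [[0.264, 0.965, 0.003], [0.965, -0.264, -0.001], [0.0, 0.003, -1.0]]
contact_force: [-0.4, 0.1, 0.2]
gripper_width: 0.599
grip_force: 0.0
```

Call:
creep_tool:
  plan: "0,0,0,0,0 | 0,0,0,0,0 | 0,0,0,0,0 | 0,0,0,0,0 | 0,0,0,0,0 | 0,0,0,0,0"
  force: 80

```text
clock: 11.45
tool_pos: [512.9, -34.7, 132.9]
orientation: [[0.264, 0.964, -0.002], [0.964, -0.264, 0.0], [-0.0, -0.002, -1.0]]
contact_force: [-5.0, 0.4, 5.3]
gripper_width: 0.186
grip_force: 77.9
```

Call:
creep_tool:
  plan: "0,-0.048,0,0,0 | 0,-0.048,0,0,0 | 0,-0.048,0,0,0 | 0,-0.048,0,0,0 | 0,-0.048,0,0,0 | 0,-0.032,0,0,0 | 0,0,0,0,0 | 0,0,0,0,0"
  force: 80

```text
clock: 12.45
tool_pos: [509.4, -47.4, 132.9]
orientation: [[0.263, 0.965, 0.001], [0.965, -0.263, 0.009], [0.009, -0.001, -1.0]]
contact_force: [-0.1, 12.7, 3.7]
gripper_width: 0.182
grip_force: 78.0
```

Call:
creep_tool:
  plan: "0,-0.032,0,0,0 | 0,-0.032,0,0,0 | 0,-0.032,0,0,0 | 0,0,0,0,0 | 0,0,0,0,0"
  force: 90

```text
clock: 13.08
tool_pos: [507.9, -52.6, 132.9]
orientation: [[0.263, 0.965, 0.002], [0.965, -0.263, 0.01], [0.01, -0.001, -1.0]]
contact_force: [1.3, 13.7, 4.5]
gripper_width: 0.176
grip_force: 87.7
```

Call:
creep_tool:
  plan: "0,-0.024,0,0,0 | 0,0,0,0,0 | 0,0,0,0,0"
  force: 90

```text
clock: 13.45
tool_pos: [507.8, -52.9, 132.9]
orientation: [[0.263, 0.965, 0.003], [0.965, -0.263, 0.013], [0.013, -0.001, -1.0]]
contact_force: [0.9, 17.5, 3.8]
gripper_width: 0.18
grip_force: 87.9
```

Force now rises without motion, so it is at the stop. One small push more to hold it firmly, then a check in the pictures.

Scaled: -1.5 mm is -0.024.

Call:
creep_tool:
  plan: "0,-0.024,0,0,0 | 0,0,0,0,0 | 0,0,0,0,0 | 0,0,0,0,0"
  force: 90

```text
clock: 13.95
tool_pos: [507.8, -53.1, 132.9]
orientation: [[0.263, 0.965, 0.004], [0.965, -0.263, 0.016], [0.016, -0.001, -1.0]]
contact_force: [2.9, 20.3, 2.8]
gripper_width: 0.183
grip_force: 88.0
```

Run:
```python
from h import *
w=shot('wrist','w5.png');t=shot('top','t5.png');s=shot('scene','s5.png')
f=lambda n,u,v,w_,h_:cv2.resize(cv2.convertScaleAbs(cv2.imread('pics/'+n)[v:v+h_,u:u+w_],alpha=1.3),(400,300))
cv2.imwrite('pics/c5.png',np.vstack([np.hstack([f('w5.png',120,60,400,300),f('t5.png',280,220,120,90)]),np.hstack([f('s5.png',280,190,120,90),f('s5.png',360,350,120,90)])]))
```

```text
(no output)
```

View pics/c5.png

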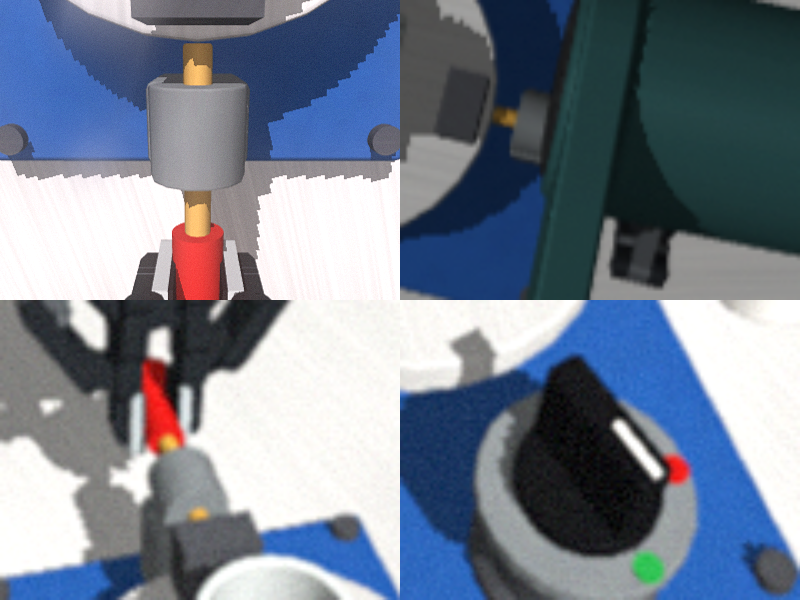

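Pictures: the pin tip (wrist crop 198,45) stands clear of the lug's face (row 20), and the handle is held with no slip. I'll check the knob mark in the scene view, (425,387.5) to (437,402.5), numerically because of parallax.

Run:
```python
from h import *
import pickle
s=pickle.load(open('c0.pkl','rb'))['scene']
a,b=onz(s,425.1,387.5,113),onz(s,437.1,402.5,113);d=a-b
print(np.round(a,1),np.round(b,1),'bar ang',np.degrees(np.arctan2(d[1],d[0])),'start -18.8 (expected -90.4)')
st=arm.read_state();print(st['clock'],st['tool_pos'],st['contact_force'],st['gripper_width'])
```

```text
[570.5 256.3 113. ] [570.5 275.1 113. ] bar ang -90.17076767515712 start -18.8 (expected -90.4)
14.1 [507.78990484 -53.13191121 132.91364558] [ 3.36103283 19.90634942  3.67380975] 0.180588199584673
```

The knob has turned 71.4° (1.25 rad), and the plunger is steady at its stop with about 20 N of pull. Handing in.

```bash
python3 -c "
from rig import arm
print(arm.hand_in())"
```

```text
the job is handed in; nothing more can be done
None
```

The brake knob was turned to the green dot first and stayed there; then the index plunger was pulled to its stop, pin clear of its hole, and handed in still held in the gripper at about 14 s, with no verdict returned.

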